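Sound the knife block's bores with a depth gauge

TASK

I want to know which of the three sloping bores in the knife block is the deepest, for my sharpening steel. Take the depth gauge out of its stand, lower its rod right to the bottom of the left bore, then the middle one, then the right one (left and right as the robot sees them), reading how far it goes in each. Leave the gauge standing right down in the deepest bore, let go of it, and do not disturb the soap bottle, the pepper mill or the candle jar.

Things in the scene. Friction and masses are not known exactly. Their poses are not given: they have to be found in the camera images.
- knife_block: knife block, fixed: pale slanted wooden body (166 wide, 62 thick, 115 long) on a dark base plate 150 x 150 x 12 mm; highest edge 140 mm up. Origin: centre of the base's underside; always upright, turned up to 0.3 rad; x away from the robot at yaw 0, y along the row of bores to the left. Bore depths: 50 to 95 mm, each at least 13 mm apart; which is deepest varies and cannot be seen
- mouth_left (a point): centre of the left bore's mouth, in the slanted face that looks up and to the robot. The three bores are round, 22 mm wide, 48 mm apart, chamfered 3 mm, with flat rigid bottoms; all lean 30 degrees: going in, their direction in the knife block's frame is (0.5, 0, -0.866)
- mouth_middle (a point): centre of the middle bore's mouth, in the plane of the slanted face. The bottoms are the upper faces of three wooden plugs fixed inside the bores (plug_shallow, plug_mid, plug_deep: one in each bore, in an order that changes and is not told), 20 mm long, so that a plug's centre lies 10 mm below its bore's bottom
- mouth_right (a point): centre of the right bore's mouth, in the plane of the slanted face
- stand: dark steel round stand of the gauge, fixed, 72 mm diameter, 38 high, origin at the centre of its underside; a vertical blind hole, 16 mm wide and 30 deep (floor 8 mm above the worktop), holds the gauge's foot
- gauge: depth gauge, 185 mm long, 0.16 kg, standing upright in its stand at the start: straight steel rod of 14 mm diameter with black rings every 10 mm, and at the top a red square handle 22 x 22 mm, from 135 to 185 mm above the rod's tip. Origin at the tip, z along the rod to the handle, x and y square to the handle's flat sides
- gauge_tip (a point): flat lower end of the rod (the gauge's origin)
- collar (a joint): brass reading collar, 36 mm diameter and 10 mm thick, that slides stiffly (about 1 N) on the rod and stays where it is pushed. Metres: its underside is 34 mm + this value from the tip; range 0 to 0.080, at the start 0 to 0.010. The block's face pushes it up the rod as the rod goes in, so it keeps the greatest depth met so far
- collar_under (a point): centre of the collar's underside, on the rod's axis
- soap_bottle: loose tall dish-soap bottle 49 x 81 x 226 mm, origin at the centre of its underside; leave it alone
- mill: loose dark wooden pepper mill, 58 mm diameter, 150 high, origin at the centre of its underside; leave it alone
- candle: loose green candle in a glass jar, 76 mm diameter, 90 high, origin at the centre of its underside; leave it alone

How it is judged:
On the way, in this order (a step that is already met when the one before it is completed fails the run):
1. the rod's tip stands on the bottom of the left bore (y of gauge_tip in the frame of knife_block between 0.033 and 0.063 m and (distance between gauge_tip and plug_shallow_c0 below 0.0135 m or distance between gauge_tip and plug_mid_c0 below 0.0135 m or distance between gauge_tip and plug_deep_c0 below 0.0135 m)), for 0.15 s.
2. the rod's tip stands on the bottom of the middle bore (y of gauge_tip in the frame of knife_block between -0.015 and 0.015 m and (distance between gauge_tip and plug_shallow_c0 below 0.0135 m or distance between gauge_tip and plug_mid_c0 below 0.0135 m or distance between gauge_tip and plug_deep_c0 below 0.0135 m)), for 0.15 s.
3. the rod's tip stands on the bottom of the right bore (y of gauge_tip in the frame of knife_block between -0.063 and -0.033 m and (distance between gauge_tip and plug_shallow_c0 below 0.0135 m or distance between gauge_tip and plug_mid_c0 below 0.0135 m or distance between gauge_tip and plug_deep_c0 below 0.0135 m)), for 0.15 s.
At the end, for the whole second after the job is handed in: the gauge stands still in the deepest of the three bores, its tip within about 3 mm of the bottom and its collar down on the slanted face (collar underside within 9 mm of that mouth's centre), after the left, middle and right bores were bottomed in this order (distance between gauge_tip and plug_deep_c0 below 0.0135 m and (distance between collar_under and mouth_left below 0.009 m or distance between collar_under and mouth_middle below 0.009 m or distance between collar_under and mouth_right below 0.009 m) and linear speed of gauge below 0.02 m/s); the robot touches nothing.
It fails at once if the soap bottle is pushed more than 20 mm or knocked over (distance of soap_bottle from where it was at the start of the episode above 0.02 m or angle between soap_bottle's own z axis and vertical above 0.3 rad).
It fails at once if the pepper mill is pushed more than 20 mm or knocked over (distance of mill from where it was at the start of the episode above 0.02 m or angle between mill's own z axis and vertical above 0.3 rad).
It fails at once if the candle jar is pushed more than 20 mm or knocked over (distance of candle from where it was at the start of the episode above 0.02 m or angle between candle's own z axis and vertical above 0.3 rad).
It also fails if it takes over 64 s, if anything falls off the work surface, if the arm or the gripper's body presses on something with over 40 N, if the wrist force passes 120 N, or if a joint passes its speed limit or range.

ROBOT

A 6-joint arm with a two-finger parallel gripper is mounted at the origin on a cart in front of the work surface, level with it; the furniture and walls round the work are solid. World frame = base frame: x ahead of the robot, y to its left, z up, the work surface at z = 0. Lengths are in m, angles in rad, forces in N, time in s.
With the tool pointing down it reaches from about 0.375 to 0.9 m from the base axis. Payload 3.1 kg.
Tool frame: the origin (TCP) lies midway between the tips of the shut fingers; the grasp point (between the pads) lies robot.grip_depth behind it (robot.grip_depth is the distance from the TCP to the grasp point, in m); z points along the fingers, y is the line along which they close (so a half turn about z gives the same grasp; the last joint's range is limited). The gripper opens to 87 mm and grips with 3 to 60 N. Pads are 19 mm wide; open, the fingers measure 117 mm over their backs; the gripper's body (75 mm by 190 mm) begins 51 mm behind the grasp point.
Start: joints at [0.947, 0.527, 1.433, -0, 1.181, -0.178], TCP at [0.269, 0.564, 0.223] pointing down, gripper open.
Joint ranges: [-3.08, 3.08], [-0.75, 2.2], [0.22, 2.44], [-1.43, 4.57], [0, 2.65], [-2.85, 2.85]. Speed limits (rad/s): [2.79, 2.79, 3.14, 3.14, 3.14, 3.14].

INTERFACE

Orientations are given as a unit quaternion [x, y, z, w].
In Python, from rig import robot, eyes, sensors gives the robot as it stands (robot), with the cameras (eyes) and the readings (sensors).
- The arm moves only by the shell command python3 nudge.py 'ROWS' [OPENING] [FORCE]. ROWS is 1 to 20 rows, one to a line, with the numbers parted by commas; each row has 4 numbers: dx, dy, dz in m, then a turn about the tool's z in rad; each row shifts and turns the commanded pose from where the row before left it, along the tool's axes as they then stand; what a row does not reach is not made up. A row lasts 1/12 s, in which the tool goes at most 0.0417 m and 0.125 rad, less where a joint would pass 70% of its speed; a pose out of reach is approached as far as the arm can. OPENING is the finger opening in m, set as the command begins (- or left out keeps the last). The fingers move at their own pace and stop on an object; FORCE is the grip in N (left out, the last holds). Time passes only in rows, so rows that do not move let the fingers close. It prints the time, the measured TCP pose, the force, the opening and the grip force at its end. Input that does not fit is refused with a message, and nothing moves.
- sensors.get_obs(): the state, without advancing time (a new reading comes with each control period).
- eyes.camera(name): name is "scene" or "side" or "wrist"; returns a dict with "img" (480x640x3 uint8, red, green, blue), "fx", "fy", "cx", "cy" (pixels), "k1" (the pictures are not rectified: a ray, as slopes to the right and down, at radius r is drawn at 1 + k1 r^2 times it, then the intrinsics apply), "xyz" and "attitude" of the camera in the world. Camera axes: x right, y down, z forward; pixel columns grow to the right and rows downward; lengths in m; the calibration is good to about 2 mm. A picture is of the moment at which its call begins. There is no depth.
- robot.hand_in(): hands the job in; it is judged then, once.
The state is a dict: "time": time; "q": joint angles; "joint_velocities": joint speeds; "joint_torque": joint torques, N m; "position": TCP position; "tool_rot": TCP orientation; "ft_force": force on the tool from outside, world axes, zero at the start; "moment": the same for the moment, N m; "grip_width": finger opening in m; "grip_force": force on a finger pad.
Only numpy, scipy, OpenCV 4.12 (cv2) and the standard library are available. Lean on these libraries where they do the work, as an engineer would, in place of code of your own. Each camera call takes 0.05 s, during which the arm holds its last target. There are 200 camera calls.

## Working session

There is one attempt and no reset: what is moved stays moved. The work goes in short steps, Python scripts to look and compute and a shell command to move; the robot and the scene stay as the last step left them, time stands still between calls to the robot, and variables do not carry over. Pictures are saved under pics/ and viewed, at most 10 in all, crops included, and the job is handed in when it is done.

```bash
ls; mkdir -p pics; python3 - <<'E'
from rig import robot, eyes, sensors
import cv2
o=sensors.get_obs();print(o, robot.grip_depth)
for n in ["scene","side"]:
    c=eyes.camera(n);cv2.imwrite(f"pics/{n}0.png",c["img"][:,:,::-1]);print({k:c[k] for k in c if k!="img"})
E
```

```text
nudge.py
pics
rig.py
{'time': 0.0, 'q': array([ 9.46531745e-01,  5.28463983e-01,  1.43389840e+00, -4.26476396e-06,
        1.18139995e+00, -1.78499977e-01]), 'joint_velocities': array([-0.00086976,  0.00066231, -0.00153379, -0.00116598,  0.00128785,
        0.00029596]), 'joint_torque': array([ 2.59066073e-04, -4.40037024e+01, -1.76590776e+01,  6.32920861e-02,
        5.82050357e-02, -1.72877708e-04]), 'position': array([0.26900666, 0.56333373, 0.22157422]), 'tool_rot': array([ 2.21040623e-01,  9.75263998e-01, -9.99388570e-04, -4.22021914e-04]), 'ft_force': array([-0.59221913,  0.40301434, -0.07086798]), 'moment': array([ 0.01581731, -0.01456547, -0.0473283 ]), 'grip_force': 0.0, 'grip_width': 0.08712607045545544} 0.0187
{'fx': 434.62728097001997, 'fy': 434.62728097001997, 'cx': 329.84623683995665, 'cy': 233.85205440746458, 'k1': -0.07913820886162293, 'xyz': array([-0.02026003, -0.48178099,  0.72727265]), 'attitude': array([ 0.83596012, -0.32638503,  0.16846081, -0.40775538])}
{'fx': 591.0837856599106, 'fy': 591.0837856599106, 'cx': 321.33630108930794, 'cy': 245.13226475193275, 'k1': -0.19179968801982145, 'xyz': array([ 1.15293048, -0.4216248 ,  1.13618041]), 'attitude': array([ 0.86269161,  0.38354061, -0.13480125, -0.30081291])}
```

View pics/scene0.png

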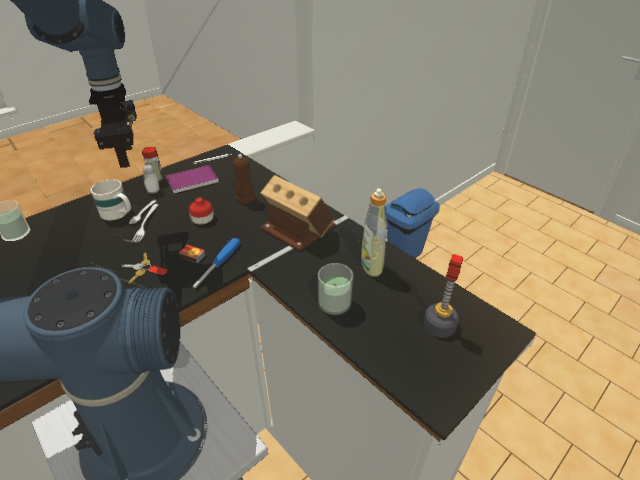

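View pics/side0.png

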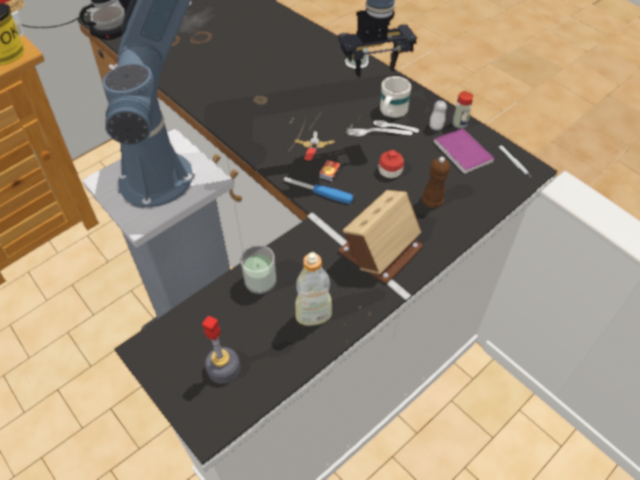

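The scene shows the gauge at (455,265) with its stand at (441,320), the candle at (335,288), the bottle at (375,235), the block's bores around (275–303,188–203) and the mill at (243,180). The side view shows the gauge at (212,330), stand at (222,365), bottle at (313,290), candle at (259,270), bores at (378–403,195–220) and mill at (435,182). I'll zoom in on both.

```bash
python3 - <<'E'
import cv2,numpy as np
s=cv2.imread("pics/scene0.png");d=cv2.imread("pics/side0.png")
z=lambda im,x,y,w,h:cv2.resize(im[y:y+h,x:x+w],(400,300),interpolation=cv2.INTER_CUBIC)
cv2.imwrite("pics/zoom.png",np.vstack([np.hstack([z(s,250,165,100,75),z(d,330,180,100,75)]),np.hstack([z(s,400,245,120,90),z(d,160,305,120,90)])]))
E
```

```text
(no output)
```

View pics/zoom.png

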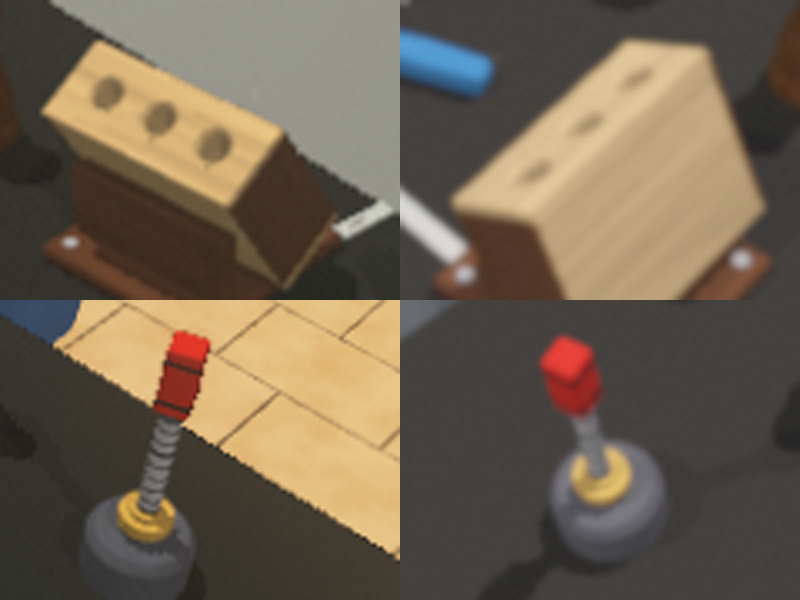

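```bash
cat > h.py <<'E'
import cv2,numpy as np
from scipy.spatial.transform import Rotation as R
def ray(c,u,v):
    K=np.array([[c["fx"],0,c["cx"]],[0,c["fy"],c["cy"]],[0,0,1]])
    p=cv2.undistortPoints(np.array([[[u,v]]],float),K,np.array([c["k1"],0,0,0]))[0,0]
    d=R.from_quat(c["attitude"]).as_matrix()@np.array([p[0],p[1],1]);return c["xyz"],d/np.linalg.norm(d)
def plane(c,uv,z):
    o,d=ray(c,*uv);return o+d*(z-o[2])/d[2]
def tri(c1,a,c2,b):
    o1,d1=ray(c1,*a);o2,d2=ray(c2,*b)
    s=np.linalg.lstsq(np.c_[d1,-d2],o2-o1,rcond=None)[0]
    p,q=o1+d1*s[0],o2+d2*s[1];return (p+q)/2,np.linalg.norm(p-q)
def blobs(m,amin=8):
    n,l,s,c=cv2.connectedComponentsWithStats(m.astype(np.uint8));return [(c[i].round(2),s[i]) for i in range(1,n) if s[i,4]>=amin]
def red(im,box):
    x,y,w,h=box;hsv=cv2.cvtColor(im[y:y+h,x:x+w],cv2.COLOR_RGB2HSV)
    m=((hsv[...,0]<6)|(hsv[...,0]>174))&(hsv[...,1]>130)&(hsv[...,2]>70)
    b=max(blobs(m),key=lambda b:b[1][4]);return b[0]+[x,y],b[1]
def show(n,p):print(n,np.round(p[0],4),"gap %.4f"%p[1])
E
python3 - <<'E'
from h import *; from rig import robot, eyes, sensors
np.set_printoptions(suppress=True,precision=4)
s=eyes.camera("scene");d=eyes.camera("side")
S=[(276.75,188.25),(290,194.5),(303.5,201.25)];D=[(389.25,199.5),(376.5,211.5),(363.75,223.25)]
for n,a,b in zip("LMR",S,D): show(n,tri(s,a,d,b)); print(plane(s,a,.1245),plane(d,b,.1245))
for n,a,b in [("nearR",(307.5,217),(343.5,231)),("topL",(274.5,175),(407,191.5)),("topR",(321.25,198),(363.5,235)),("nearL",(260.5,192.5),(387,190))]: show(n,tri(s,a,d,b))
for n,c,b in [("s",s,(420,240,60,60)),("d",d,(190,305,50,50))]:
    e=red(c["img"],b);print(n,e,plane(c,e[0],.168))
show("handle",tri(s,red(s["img"],(420,240,60,60))[0],d,red(d["img"],(190,305,50,50))[0]))
# yellow collar
for c in (s,d):
    h=cv2.cvtColor(c["img"],cv2.COLOR_RGB2HSV);m=(h[...,0]>15)&(h[...,0]<30)&(h[...,1]>130)&(h[...,2]>120)
    bx=(420,290,60,50) if c is s else (190,340,60,50)
    x,y,w,k=bx;e=max(blobs(m[y:y+k,x:x+w]),key=lambda b:b[1][4])[0]+[x,y];print("collar",e,plane(c,e,.047))
# top face of handle, side view
v=[((a-400)/400*120+160,(b-300)/300*90+305) for a,b in [(571,337),(597,350),(570,380),(541,358)]]
for q in v: print(plane(d,q,.193))
for n,b in [("bottle base",(313,318)),("bottle cap",(313,260)),("candle",(259,286)),("mill",(432,203))]: print(n,plane(d,b,.226 if 'cap' in n else 0))
for n,b in [("bottle base",(373,270)),("bottle cap",(378,194)),("candle",(335,308)),("mill",(247,199))]: print(n,plane(s,b,.226 if 'cap' in n else 0))
E
```

```text
L [0.5564 0.3279 0.1187] gap 0.0017
[0.5506 0.3189 0.1245] [0.5592 0.3247 0.1245]
M [0.5626 0.2791 0.1191] gap 0.0004
[0.5574 0.2719 0.1245] [0.5657 0.2756 0.1245]
R [0.5684 0.2319 0.1189] gap 0.0008
[0.5628 0.2248 0.1245] [0.5713 0.2288 0.1245]
nearR [0.5453 0.1907 0.1032] gap 0.0021
topL [0.5772 0.3641 0.1361] gap 0.0030
topR [0.5995 0.1994 0.1312] gap 0.0012
nearL [0.5232 0.3566 0.1057] gap 0.0011
s (array([453.18, 270.71]), array([ 27,  25,  14,  12, 119], dtype=int32)) [ 0.5786 -0.2015  0.168 ]
d (array([210.88, 327.21]), array([ 12,  11,  18,  23, 318], dtype=int32)) [ 0.5871 -0.1971  0.168 ]
handle [ 0.5845 -0.1973  0.1628] gap 0.0028
collar [443.26 310.03] [ 0.5882 -0.1976  0.047 ]
collar [218.4  361.36] [ 0.5933 -0.2055  0.047 ]
[ 0.5825 -0.1881  0.193 ]
[ 0.5993 -0.1821  0.193 ]
[ 0.605 -0.205  0.193]
[ 0.5825 -0.209   0.193 ]
bottle base [0.6229 0.028  0.    ]
bottle cap [0.6306 0.0252 0.226 ]
candle [ 0.4733 -0.0079  0.    ]
mill [0.5701 0.4917 0.    ]
bottle base [0.6115 0.0202 0.    ]
bottle cap [0.6026 0.0208 0.226 ]
candle [ 0.4543 -0.008   0.    ]
mill [0.5629 0.4954 0.    ]
```

```bash
python3 nudge.py '0,0,-0.03,-0.1146
0,0,-0.03,-0.1146
0,0,-0.03,-0.1146
0,0,-0.03,-0.1146
0,0,-0.03,-0.1146
0,0,0,0' 0.087 && python3 nudge.py '-0.0194,-0.031,0,0
-0.0194,-0.031,0,0
-0.0194,-0.031,0,0
-0.0194,-0.031,0,0
-0.0194,-0.031,0,0
-0.0194,-0.031,0,0
-0.0194,-0.031,0,0
-0.0194,-0.031,0,0
-0.0194,-0.031,0,0
-0.0194,-0.031,0,0
0,0,0,0
0,0,0,0'
python3 - <<'E'
from h import *; from rig import robot, eyes, sensors
c=eyes.camera("wrist");cv2.imwrite("pics/w1.png",c["img"][:,:,::-1]);print({k:c[k] for k in c if k!="img"})
o=sensors.get_obs();print(o["position"],R.from_quat(o["tool_rot"]).as_matrix().round(3),o["q"])
E
```

```text
time: 0.7
position: [0.2711, 0.5664, 0.38]
tool_rot: [-0.065, 0.998, 0.005, 0.004]
ft_force: [-0.6, 0.5, 1.2]
grip_width: 0.0867
grip_force: 0.0
time: 1.7
position: [0.5022, 0.2793, 0.3717]
tool_rot: [-0.061, 0.998, -0.0, -0.001]
ft_force: [0.1, 0.9, 1.0]
grip_width: 0.0871
grip_force: 0.0
{'fx': 334.8683272996993, 'fy': 334.8683272996993, 'cx': 317.2594927333392, 'cy': 243.05269179150068, 'k1': -0.03717128307848252, 'xyz': array([0.43775687, 0.27126691, 0.53415795]), 'attitude': array([0.65781445, 0.74348602, 0.09058735, 0.07938899])}
[0.50112636 0.28049822 0.37183088] [[-0.992 -0.125 -0.002]
 [-0.125  0.992  0.   ]
 [ 0.002  0.    -1.   ]] [ 3.15401789e-01  3.22491240e-01  1.35349293e+00  7.01468819e-04
  1.46722386e+00 -1.38039387e+00]
```

View pics/w1.png

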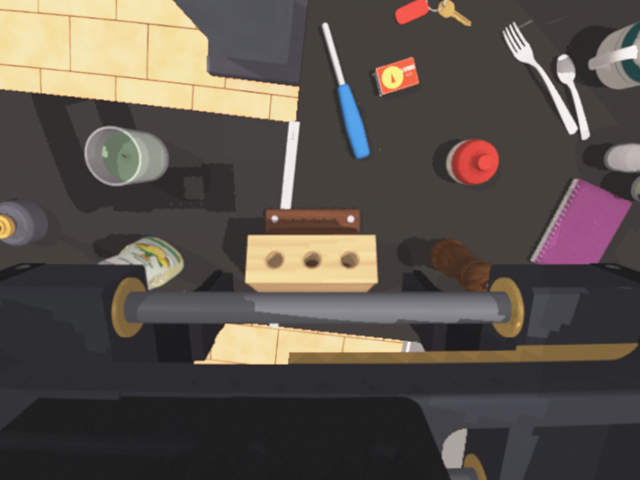

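The wrist picture shows the face square to the image, with mouths at about (349,260) for left, (312,260) for middle and (274,260) for right. I'll measure them more finely.

```bash
python3 - <<'E'
from h import *; from rig import robot, eyes, sensors
c=eyes.camera("wrist");s=eyes.camera("scene")
def face(c,box,n):
    x,y,w,h=box;v=c["img"][y:y+h,x:x+w].max(2)
    k=cv2.resize(v,None,fx=4,fy=4,interpolation=cv2.INTER_CUBIC)
    out=[]
    for t in (140,160):
        cs,_=cv2.findContours((k<t).astype(np.uint8),cv2.RETR_LIST,cv2.CHAIN_APPROX_NONE)
        for q in cs:
            a=cv2.contourArea(q)
            if 300<a<9000 and q.min()>4 and q[...,0].max()<4*w-6 and q[...,1].max()<4*h-6:
                e=cv2.fitEllipse(q);p=((e[0][0]+.5)/4-.5+x,(e[0][1]+.5)/4-.5+y);print(n,t,np.round(p,2),np.round(np.array(e[1])/4,1),plane(c,p,.1245).round(4))
face(c,(250,240,122,40),"w");face(s,(262,178,56,34),"s")
for q in [(246,235.5),(375.5,235),(378,282),(246,281)]: print(plane(c,q,.109 if q[1]<240 else .140).round(4))
E
```

```text
w 140 [346.41 261.8 ] [11.1 13. ] [0.5567 0.3254 0.1245]
w 140 [310.39 261.81] [11.6 13.6] [0.5624 0.2797 0.1245]
w 140 [273.9  261.24] [ 9.8 14.7] [0.5674 0.2333 0.1245]
w 160 [347.34 261.2 ] [13.6 15. ] [0.5557 0.3265 0.1245]
w 160 [310.72 261.31] [12.8 15.5] [0.5617 0.2801 0.1245]
w 160 [273.92 261.24] [11.5 16.2] [0.5674 0.2334 0.1245]
s 140 [303.62 201.15] [5.7 7.7] [0.5633 0.2249 0.1245]
s 140 [289.86 194.19] [5.5 7.3] [0.558  0.2733 0.1245]
s 140 [276.87 187.91] [4.9 7.4] [0.5519 0.32   0.1245]
s 160 [303.43 200.99] [6.9 8.7] [0.5635 0.2258 0.1245]
s 160 [289.72 194.19] [6.6 8.4] [0.5578 0.2736 0.1245]
s 160 [276.68 187.87] [6.2 8.2] [0.5516 0.3205 0.1245]
[0.542  0.1925 0.109 ]
[0.5205 0.3598 0.109 ]
[0.5734 0.3665 0.14  ]
[0.5925 0.2026 0.14  ]
```

```bash
python3 nudge.py '0.0024,-0.0369,0,0
0.0024,-0.0369,0,0
0.0024,-0.0369,0,0
0.0024,-0.0369,0,0
0.0024,-0.0369,0,0
0.0024,-0.0369,0,0
0.0024,-0.0369,0,0
0.0024,-0.0369,0,0
0.0024,-0.0369,0,0
0.0024,-0.0369,0,0
0.0024,-0.0369,0,0
0.0024,-0.0369,0,0
0.0024,-0.0369,0,0
0,0,0,0
0,0,0,0'
python3 - <<'E'
from h import *; from rig import robot, eyes, sensors
c=eyes.camera("wrist");cv2.imwrite("pics/w2.png",c["img"][:,:,::-1]);b=red(c["img"],(150,100,340,220));print(b,plane(c,b[0],.168),plane(c,b[0],.193))
E
```

```text
time: 3.1
position: [0.5313, -0.199, 0.3721]
tool_rot: [-0.063, 0.998, 0.0, -0.0]
ft_force: [-0.3, 0.3, 0.1]
grip_width: 0.0871
grip_force: 0.0
(array([313.02, 271.55]), array([152, 155,  24,  33, 624], dtype=int32)) [ 0.59084324 -0.19592535  0.168     ] [ 0.58238053 -0.19670966  0.193     ]
```

View pics/w2.png

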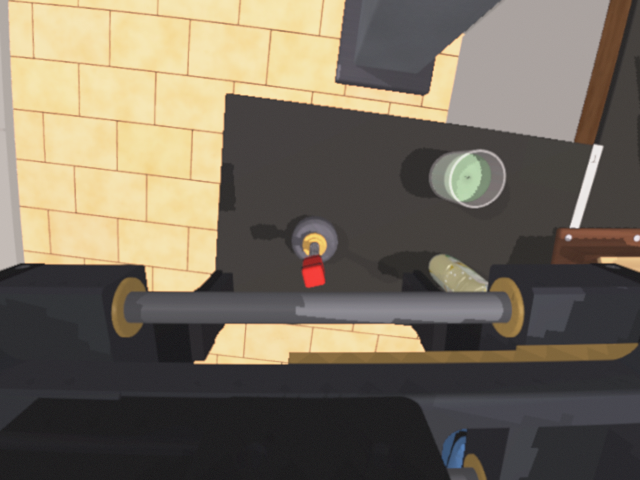

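```bash
python3 nudge.py '-0.0283,0.0025,0,0
-0.0283,0.0025,0,0
0,0,0.028,0
0,0,0.028,0
0,0,0.028,0
0,0,0.028,0
0,0,0.028,0
0,0,0.028,0
0,0,0.028,0
0,0,0.027,0
0,0,0,0
0,0,0,0' && python3 nudge.py '0,0,0,0
0,0,0,0
0,0,0,0
0,0,0,0
0,0,0,0
0,0,0,0
0,0,0,0
0,0,0,0
0,0,0,0
0,0,0,0
0,0,0,0
0,0,0,0' 0 12
```

```text
time: 4.15
position: [0.5859, -0.1839, 0.1488]
tool_rot: [-0.065, 0.998, 0.001, -0.002]
ft_force: [0.2, 0.9, 1.3]
grip_width: 0.087
grip_force: 0.0
time: 5.15
position: [0.5865, -0.1879, 0.1497]
tool_rot: [-0.064, 0.998, -0.001, -0.0]
ft_force: [-0.7, -3.2, 0.4]
grip_width: 0.0259
grip_force: 11.4
```

```bash
python3 nudge.py '0,0,0,0
0,-0.005,0,-0.06
0,-0.005,0,-0.06
0,0,0,0
0,0,0,0' 0.05 12 && python3 nudge.py '0,0,0,0
0,0,0,0
0,0,0,0
0,0,0,0
0,0,0,0
0,0,0,0
0,0,0,0' 0 12
```

```text
time: 5.57
position: [0.5882, -0.1959, 0.1494]
tool_rot: [-0.122, 0.993, 0.001, 0.0]
ft_force: [-0.1, -0.5, 0.4]
grip_width: 0.0475
grip_force: 0.0
time: 6.15
position: [0.5882, -0.1964, 0.1496]
tool_rot: [-0.123, 0.992, 0.0, 0.0]
ft_force: [0.8, 0.7, 0.7]
grip_width: 0.022
grip_force: 12.0
```

```bash
python3 nudge.py '0,0,-0.01,0
0,0,-0.028,0
0,0,-0.031,0
0,0,-0.031,0
0,0,-0.031,0
0,0,-0.031,0
0,0,-0.031,0
0,0,-0.031,0.061
0,0,-0.031,0.061
0,0,0,0
0,0,0,0' 0 25 && python3 nudge.py '-0.0011,0.0187,0,0
-0.0022,0.0349,0,0
-0.0022,0.0349,0,0
-0.0022,0.0349,0,0
-0.0022,0.0349,0,0
-0.0022,0.0349,0,0
-0.0022,0.0349,0,0
-0.0022,0.0349,0,0
-0.0022,0.0349,0,0
-0.0022,0.0349,0,0
-0.0022,0.0349,0,0
-0.0022,0.0349,0,0
-0.0022,0.0349,0,0
-0.0022,0.0349,0,0
-0.0022,0.0349,0,0
-0.0011,0.0163,0,0
0,0,0,0
0,0,0,0'
python3 - <<'E'
from h import *; from rig import robot, eyes, sensors
o=sensors.get_obs();P=o["position"];Rm=R.from_quat(o["tool_rot"]).as_matrix();print(P,Rm.round(3),o["q"].round(2))
s=eyes.camera("scene");d=eyes.camera("side")
z=lambda im,x,y,w,h:cv2.resize(im[y:y+h,x:x+w],(400,300),interpolation=cv2.INTER_CUBIC)
cv2.imwrite("pics/c1.png",np.hstack([z(s["img"],210,70,160,120),z(d["img"],310,60,160,120)])[:,:,::-1])
t=np.array([.5541,.3276,.1245]);print("tip->mouth in tool axes",Rm.T@(t-(P+Rm@[0,0,.1413])))
E
```

```text
time: 7.07
position: [0.5886, -0.1967, 0.4072]
tool_rot: [-0.063, 0.998, -0.001, 0.002]
ft_force: [-0.8, -0.7, -1.9]
grip_width: 0.022
grip_force: 25.0
time: 8.57
position: [0.5546, 0.3272, 0.4024]
tool_rot: [-0.064, 0.998, -0.001, -0.002]
ft_force: [0.7, -0.4, -1.7]
grip_width: 0.0219
grip_force: 25.0
[0.55455226 0.32715537 0.40241198] [[-0.992 -0.127 -0.004]
 [-0.127  0.992 -0.003]
 [ 0.004 -0.002 -1.   ]] [ 0.36  0.42  1.12 -0.    1.6  -1.34]
tip->mouth in tool axes [-0.00071473  0.00109749  0.13660962]
```

View pics/c1.png

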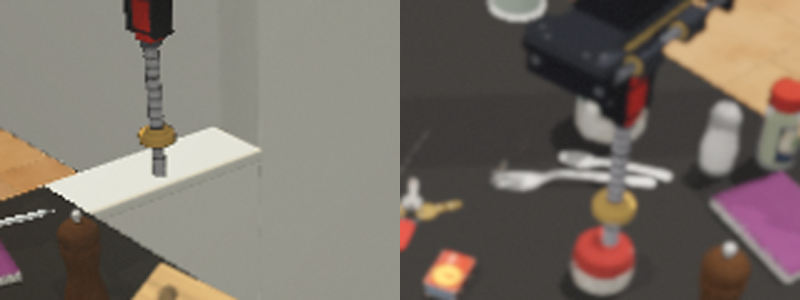

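The gauge hangs straight in the fingers, its tip at scene (274,141) and side (393,157), over the left mouth. I'll lower it to the mouth and check.

```bash
python3 nudge.py '0,0,0.03,0
0,0,0.03,0
0,0,0.03,0
0,0,0.025,0
0,0,0.01,0
0,0,0,0
0,0,0,0' - 8
python3 - <<'E'
from h import *; from rig import robot, eyes, sensors
o=sensors.get_obs();print(o["position"],o["ft_force"],o["grip_width"])
s=eyes.camera("scene");d=eyes.camera("side")
z=lambda im,x,y,w,h:cv2.resize(im[y:y+h,x:x+w],(400,300),interpolation=cv2.INTER_CUBIC)
cv2.imwrite("pics/c2.png",np.hstack([z(s["img"],240,140,100,75),z(d["img"],340,160,100,75)])[:,:,::-1])
E
```

```text
time: 9.25
position: [0.5563, 0.3262, 0.2801]
tool_rot: [-0.062, 0.998, -0.0, 0.0]
ft_force: [-0.1, 0.9, -0.7]
grip_width: 0.0218
grip_force: 8.0
[0.55632931 0.32617853 0.28012185] [-0.10146848  0.8804864  -0.71179594] 0.02183657479203067
```

View pics/c2.png

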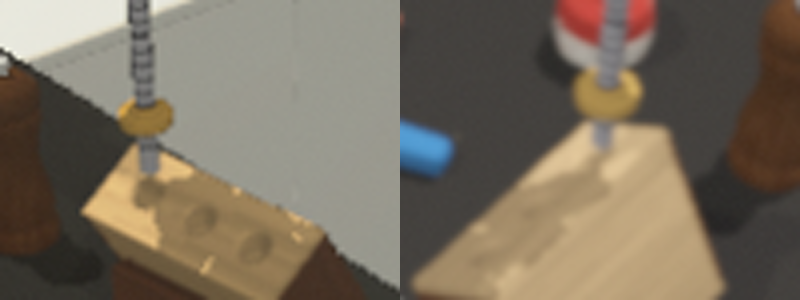

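The tip is at scene (277,183), directly above the left mouth at (277,188). Next I'll lower it into the mouth and swing the handle toward the robot so the gauge pivots in a light grip.

```bash
python3 nudge.py '0,0,0.007,0
0,0,0.007,0
0,0,0.007,0
0,0,0,0
0,0,0,0' - 6 && python3 nudge.py '0.008,0,0.001,0
0.008,0,0.0015,0
0.008,0,0.002,0
0.0078,0,0.0024,0
0.0077,0,0.0028,0
0,0,0,0'
python3 - <<'E'
from h import *; from rig import robot, eyes, sensors
o=sensors.get_obs();print(o["position"],o["ft_force"],o["moment"],o["grip_width"])
s=eyes.camera("scene");d=eyes.camera("side")
z=lambda im,x,y,w,h:cv2.resize(im[y:y+h,x:x+w],(400,300),interpolation=cv2.INTER_CUBIC)
cv2.imwrite("pics/c3.png",np.hstack([z(s["img"],220,100,140,105),z(d["img"],310,110,140,105)])[:,:,::-1])
E
```

```text
time: 9.77
position: [0.5567, 0.3276, 0.2602]
tool_rot: [-0.063, 0.998, 0.001, 0.002]
ft_force: [-0.2, -0.6, 4.6]
grip_width: 0.0221
grip_force: 6.0
time: 10.27
position: [0.5126, 0.3218, 0.2475]
tool_rot: [-0.063, 0.998, -0.0, -0.003]
ft_force: [-2.1, 0.1, 3.0]
grip_width: 0.0221
grip_force: 6.0
[0.51262404 0.32183904 0.24749936] [-2.07795673  0.11070677  3.04818312] [0.29058249 0.4861535  0.04317059] 0.02213393752728064
```

View pics/c3.png

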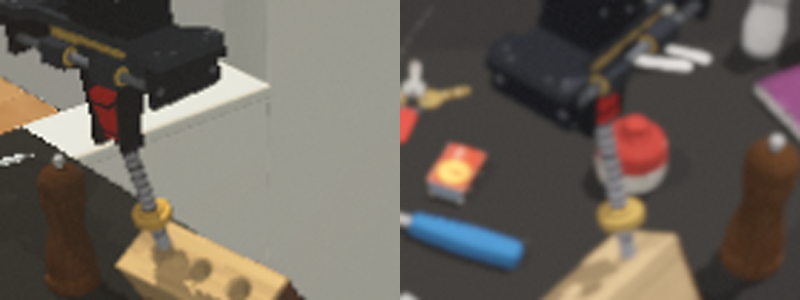

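The gauge is pivoting: the rod leans and vanishes at the left mouth, scene (278,187). I'll continue the swing.

```bash
python3 nudge.py '0.0075,0,0.0033,0
0.0073,0,0.0037,0
0.0071,0,0.004,0
0.0069,0,0.0044,0
0.0068,0,0.0048,0
0,0,0,0
0,0,0,0' - 6
python3 - <<'E'
from h import *; from rig import robot, eyes, sensors
o=sensors.get_obs();print(o["position"],o["ft_force"],o["moment"],o["grip_width"])
for n in("scene","side"):
    c=eyes.camera(n)
    h=cv2.cvtColor(c["img"],cv2.COLOR_RGB2HSV);m=(h[...,0]>15)&(h[...,0]<30)&(h[...,1]>150)&(h[...,2]>100)
    x,y=(240,150) if n=="scene" else (350,150)
    print(n,[(b[0]+[x,y],b[1][4]) for b in blobs(m[y:y+60,x:x+70])])
E
```

```text
time: 10.95
position: [0.4796, 0.3172, 0.2274]
tool_rot: [-0.063, 0.998, -0.001, -0.002]
ft_force: [-0.9, 0.8, 0.5]
grip_width: 0.0218
grip_force: 6.0
[0.47958164 0.31717786 0.2273888 ] [-0.89728832  0.81111818  0.45095723] [ 0.04950334  0.37071501 -0.02625463] 0.02182989857021839
scene [(array([270.96, 178.96]), np.int32(85))]
side []
```

```bash
for i in 1; do python3 nudge.py '-0.0025,0,0.0043,0
-0.0025,0,0.0043,0
-0.0025,0,0.0043,0
-0.0025,0,0.0043,0
0,0,0,0' - 12; python3 nudge.py '-0.0025,0,0.0043,0
-0.0025,0,0.0043,0
0,0,0,0';  python3 nudge.py '-0.002,0,0.0035,0
0,0,0,0'; done
```

```text
time: 11.47
position: [0.4914, 0.3188, 0.21]
tool_rot: [-0.062, 0.998, -0.0, -0.0]
ft_force: [-0.6, 0.1, -2.1]
grip_width: 0.022
grip_force: 12.0
time: 11.72
position: [0.4963, 0.3195, 0.2019]
tool_rot: [-0.062, 0.998, -0.0, -0.0]
ft_force: [0.4, 0.0, -2.6]
grip_width: 0.0214
grip_force: 12.0
time: 11.88
position: [0.4982, 0.3199, 0.1988]
tool_rot: [-0.063, 0.998, -0.0, 0.0]
ft_force: [-0.7, 0.0, -3.1]
grip_width: 0.0215
grip_force: 12.0
```

```bash
python3 nudge.py '-0.002,0,0.0035,0
-0.002,0,0.0035,0
0,0,0,0';  python3 nudge.py '-0.002,0,0.0035,0
-0.002,0,0.0035,0
0,0,0,0'
```

```text
time: 12.13
position: [0.5022, 0.3204, 0.1918]
tool_rot: [-0.063, 0.998, 0.0, 0.0]
ft_force: [-0.6, 0.6, -2.7]
grip_width: 0.0218
grip_force: 12.0
time: 12.38
position: [0.5063, 0.3209, 0.1847]
tool_rot: [-0.063, 0.998, 0.0, 0.0]
ft_force: [-0.6, 0.3, -2.3]
grip_width: 0.0218
grip_force: 12.0
```

```bash
python3 nudge.py '-0.002,0,0.0035,0
0,0,0,0'; python3 nudge.py '-0.002,0,0.0035,0
0,0,0,0'
```

```text
time: 12.55
position: [0.5083, 0.3212, 0.1813]
tool_rot: [-0.063, 0.998, 0.0, 0.0]
ft_force: [-0.2, -0.4, -2.6]
grip_width: 0.022
grip_force: 12.0
time: 12.72
position: [0.5102, 0.3214, 0.1779]
tool_rot: [-0.063, 0.998, 0.0, 0.0]
ft_force: [-0.9, -0.8, -3.5]
grip_width: 0.0219
grip_force: 12.0
```

```bash
cat >> h.py <<'E'
def proj(c,p):
    M=R.from_quat(c["attitude"]).as_matrix();q=M.T@(np.array(p)-c["xyz"]);a=q[:2]/q[2];r2=a@a
    a=a*(1+c["k1"]*r2);return np.array([c["fx"]*a[0]+c["cx"],c["fy"]*a[1]+c["cy"]]).round(1)
def yellow(c,x,y,w=80,h=70):
    k=cv2.cvtColor(c["img"],cv2.COLOR_RGB2HSV);m=(k[...,0]>17)&(k[...,0]<28)&(k[...,1]>150)&(k[...,2]>80)
    return [((b[0]+[x,y]).round(1),b[1][2:]) for b in blobs(m[y:y+h,x:x+w],15)]
AX=np.array([-.496,-.0615,.866]); Y=np.array([-.123,.992,0]); M=np.array([.560,.280,.1245])
E
python3 - <<'E'
from h import *; from rig import robot, eyes, sensors
o=sensors.get_obs();Rm=R.from_quat(o["tool_rot"]).as_matrix();g=o["position"]-Rm[:,2]*.0187;print(g)
L=M+.048*Y;v=g-L;print("out-axis",v@AX,"perp",v-AX*(v@AX),"q",o["q"].round(2))
s=eyes.camera("scene");d=eyes.camera("side")
print("scene",yellow(s,235,140),"seated",proj(s,L+AX*.005),"16 out",proj(s,L+AX*.021));print("side",yellow(d,345,150),"seated",proj(d,L+AX*.005),proj(d,L+AX*.021))
print("mouth",proj(s,L),proj(d,L))
E
```

```text
[0.51021773 0.3214033  0.19657418]
out-axis 0.08456194141556618 perp [-0.00193555 -0.00101214 -0.00115646] q [ 0.38  0.55  1.53 -0.    1.06 -1.32]
scene [(array([276.9, 186.3]), array([13, 12, 73], dtype=int32))] seated [275.  185.5] 16 out [272.5 182.1]
side [] seated [387.8 195.9] [385.6 190.2]
mouth [275.8 186.5] [388.5 197.7]
```

```bash
python3 nudge.py '-0.002,0,0.0035,0
0,0,0,0'; python3 nudge.py '-0.002,0,0.0035,0
0,0,0,0'
```

```text
time: 12.98
position: [0.5121, 0.3217, 0.1745]
tool_rot: [-0.063, 0.998, 0.0, 0.0]
ft_force: [-0.9, 0.2, -1.5]
grip_width: 0.022
grip_force: 12.0
time: 13.15
position: [0.5141, 0.322, 0.1709]
tool_rot: [-0.063, 0.998, 0.0, 0.0]
ft_force: [0.3, 0.9, -1.8]
grip_width: 0.022
grip_force: 12.0
```

```bash
python3 nudge.py '-0.002,0,0.0035,0
0,0,0,0'; python3 nudge.py '-0.002,0,0.0035,0
0,0,0,0'
```

```text
time: 13.32
position: [0.5161, 0.3221, 0.1673]
tool_rot: [-0.063, 0.998, 0.0, 0.0]
ft_force: [0.0, 0.0, -2.1]
grip_width: 0.0219
grip_force: 12.0
time: 13.48
position: [0.5175, 0.3224, 0.1648]
tool_rot: [-0.063, 0.998, -0.0, -0.0]
ft_force: [-3.6, -0.8, 3.3]
grip_width: 0.0222
grip_force: 12.0
```

```bash
python3 nudge.py '-0.0015,0,0.0026,0
0,0,0,0
0,0,0,0
0,0,0,0'; python3 nudge.py '-0.0015,0,0.0026,0
0,0,0,0
0,0,0,0
0,0,0,0'
```

```text
time: 13.82
position: [0.5181, 0.3226, 0.1633]
tool_rot: [-0.063, 0.998, -0.0, -0.001]
ft_force: [-5.5, -1.6, 9.5]
grip_width: 0.0221
grip_force: 12.0
time: 14.15
position: [0.5194, 0.3228, 0.1613]
tool_rot: [-0.063, 0.998, 0.0, -0.001]
ft_force: [-7.3, -1.6, 11.5]
grip_width: 0.0219
grip_force: 12.0
```

```bash
python3 nudge.py '0,0,0,0
0.0035,0,-0.006,0
0.0065,0,-0.0113,0
0.0065,0,-0.0113,0
0.0065,0,-0.0113,0
0.0065,0,-0.0113,0
0.0065,0,-0.0113,0
0.0065,0,-0.0113,0
0.0065,0,-0.0113,0
0.0045,0,-0.0078,0
0,0,0,0
0,0,0,0' - 28
python3 - <<'E'
from h import *; from rig import robot, eyes, sensors
o=sensors.get_obs();Rm=R.from_quat(o["tool_rot"]).as_matrix();g=o["position"]-Rm[:,2]*.0187
L=M+.048*Y;v=g-L;print(o["position"],"out-axis",v@AX,"perp",v-AX*(v@AX))
s=eyes.camera("scene");d=eyes.camera("side")
z=lambda im,x,y,w,h:cv2.resize(im[y:y+h,x:x+w],(400,300),interpolation=cv2.INTER_CUBIC)
cv2.imwrite("pics/c4.png",np.hstack([z(s["img"],210,90,160,120),z(d["img"],310,110,160,120)])[:,:,::-1])
E
```

```text
time: 15.15
position: [0.4679, 0.3162, 0.2529]
tool_rot: [-0.063, 0.998, 0.0, 0.001]
ft_force: [0.5, -0.2, -1.3]
grip_width: 0.0217
grip_force: 28.0
[0.46789383 0.31624927 0.25290238] out-axis 0.1708650667642611 perp [-0.00149005 -0.0008713  -0.00086681]
```

View pics/c4.png

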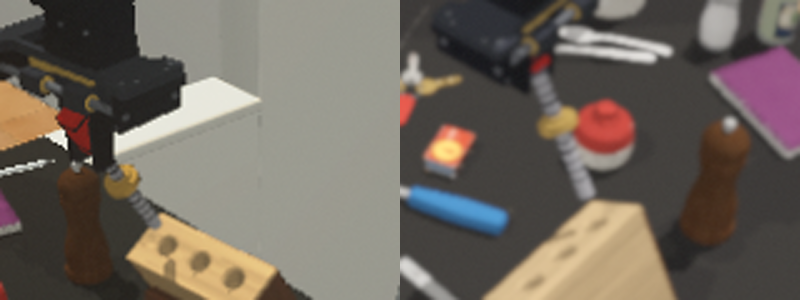

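The gauge is free and still leaning about 30°. Its tip is at scene (272,181), in line with the left mouth. On to the middle bore.

```bash
python3 nudge.py '0,-0.012,0,0
0,-0.024,0,0
0,-0.012,0,0
0,0,0,0
0,0,0,0'; python3 nudge.py '-0.0025,0,0.0043,0
-0.005,0,0.0087,0
-0.005,0,0.0087,0
-0.005,0,0.0087,0
0,0,0,0
0,0,0,0' - 14;  python3 nudge.py '-0.0025,0,0.0043,0
-0.0025,0,0.0043,0
-0.0025,0,0.0043,0
-0.0025,0,0.0043,0
-0.0012,0,0.0021,0
0,0,0,0'
```

```text
time: 15.67
position: [0.4739, 0.2675, 0.2517]
tool_rot: [-0.061, 0.998, 0.0, -0.0]
ft_force: [0.3, -0.3, -0.9]
grip_width: 0.0217
grip_force: 28.0
time: 16.17
position: [0.4908, 0.2707, 0.2203]
tool_rot: [-0.063, 0.998, -0.0, -0.001]
ft_force: [-0.2, -0.2, -1.5]
grip_width: 0.0216
grip_force: 14.0
time: 16.67
position: [0.5022, 0.2719, 0.2016]
tool_rot: [-0.062, 0.998, -0.0, -0.0]
ft_force: [-0.6, 0.2, -2.0]
grip_width: 0.022
grip_force: 14.0
```

```bash
python3 nudge.py '-0.002,0,0.0035,0
0,0,0,0'; python3 nudge.py '-0.002,0,0.0035,0
0,0,0,0'; python3 nudge.py '-0.002,0,0.0035,0
0,0,0,0'
```

```text
time: 16.83
position: [0.5041, 0.2722, 0.1983]
tool_rot: [-0.063, 0.998, -0.0, -0.0]
ft_force: [-0.6, 0.2, -2.0]
grip_width: 0.0219
grip_force: 14.0
time: 17.0
position: [0.5061, 0.2725, 0.1948]
tool_rot: [-0.063, 0.998, -0.0, -0.0]
ft_force: [0.4, -0.1, -2.0]
grip_width: 0.0216
grip_force: 14.0
time: 17.17
position: [0.5081, 0.2727, 0.1913]
tool_rot: [-0.063, 0.998, -0.0, -0.0]
ft_force: [-0.5, -0.1, -2.5]
grip_width: 0.0219
grip_force: 14.0
```

```bash
python3 nudge.py '-0.002,0,0.0035,0
0,0,0,0'; python3 nudge.py '-0.002,0,0.0035,0
0,0,0,0'; python3 nudge.py '-0.002,0,0.0035,0
0,0,0,0'
```

```text
time: 17.33
position: [0.5102, 0.273, 0.1878]
tool_rot: [-0.063, 0.998, -0.0, -0.0]
ft_force: [-0.6, -0.9, -3.0]
grip_width: 0.0221
grip_force: 14.0
time: 17.5
position: [0.5122, 0.2733, 0.1843]
tool_rot: [-0.063, 0.998, -0.0, -0.0]
ft_force: [0.1, 0.2, -3.0]
grip_width: 0.0219
grip_force: 14.0
time: 17.67
position: [0.5142, 0.2735, 0.1808]
tool_rot: [-0.062, 0.998, -0.0, -0.0]
ft_force: [-0.2, 0.2, -4.0]
grip_width: 0.022
grip_force: 14.0
```

```bash
python3 nudge.py '-0.002,0,0.0035,0
0,0,0,0'; python3 nudge.py '-0.002,0,0.0035,0
0,0,0,0'
```

```text
time: 17.83
position: [0.5154, 0.2738, 0.1788]
tool_rot: [-0.063, 0.998, -0.0, -0.001]
ft_force: [-4.2, -1.3, 5.2]
grip_width: 0.0219
grip_force: 14.0
time: 18.0
position: [0.5168, 0.2742, 0.1764]
tool_rot: [-0.063, 0.998, 0.0, -0.001]
ft_force: [-7.7, -1.4, 12.1]
grip_width: 0.0216
grip_force: 14.0
```

```bash
python3 nudge.py '-0.002,0,0.0035,0
0,0,0,0'
```

```text
time: 18.17
position: [0.5188, 0.2745, 0.1735]
tool_rot: [-0.063, 0.998, 0.0, -0.001]
ft_force: [-8.7, -2.4, 15.4]
grip_width: 0.0219
grip_force: 14.0
```

```bash
python3 nudge.py '0,0,0,0
0,0,0,0
0.0035,0,-0.006,0
0.0065,0,-0.0113,0
0.0065,0,-0.0113,0
0.0065,0,-0.0113,0
0.0065,0,-0.0113,0
0.0065,0,-0.0113,0
0.0065,0,-0.0113,0
0.0045,0,-0.0078,0
0,0,0,0
0,0,0,0' - 28; python3 nudge.py '0,-0.012,0,0
0,-0.024,0,0
0,-0.012,0,0
0,0,0,0
0,0,0,0'
python3 - <<'E'
from h import *; from rig import robot, eyes, sensors
o=sensors.get_obs();Rm=R.from_quat(o["tool_rot"]).as_matrix();g=o["position"]-Rm[:,2]*.0187
L=M-.048*Y;v=g-L;print(o["position"],"out-axis",v@AX,"perp",v-AX*(v@AX))
E
```

```text
time: 19.17
position: [0.4735, 0.2685, 0.2532]
tool_rot: [-0.063, 0.998, 0.0, 0.001]
ft_force: [-0.3, -0.4, -1.6]
grip_width: 0.0212
grip_force: 28.0
time: 19.58
position: [0.4795, 0.2199, 0.2519]
tool_rot: [-0.061, 0.998, 0.0, -0.001]
ft_force: [0.1, 0.7, -2.4]
grip_width: 0.0214
grip_force: 28.0
[0.47953107 0.21985427 0.25193622] out-axis 0.17015569004667092 perp [-0.00195524 -0.00207067 -0.00121862]
```

```bash
python3 nudge.py '-0.0025,0,0.0043,0
-0.005,0,0.0087,0
-0.005,0,0.0087,0
-0.005,0,0.0087,0
0,0,0,0
0,0,0,0' - 14;  python3 nudge.py '-0.0025,0,0.0043,0
-0.0025,0,0.0043,0
-0.0025,0,0.0043,0
-0.0025,0,0.0043,0
-0.0012,0,0.0021,0
0,0,0,0';  python3 nudge.py '-0.002,0,0.0035,0
0,0,0,0'
```

```text
time: 20.08
position: [0.4964, 0.2231, 0.2207]
tool_rot: [-0.063, 0.998, -0.0, -0.001]
ft_force: [0.1, 0.0, -1.8]
grip_width: 0.0222
grip_force: 14.0
time: 20.58
position: [0.5079, 0.2243, 0.2021]
tool_rot: [-0.062, 0.998, -0.0, -0.0]
ft_force: [0.8, -0.1, -1.5]
grip_width: 0.0215
grip_force: 14.0
time: 20.75
position: [0.5099, 0.2246, 0.1988]
tool_rot: [-0.063, 0.998, -0.0, -0.0]
ft_force: [-0.4, 1.2, -1.0]
grip_width: 0.0216
grip_force: 14.0
```

```bash
python3 nudge.py '-0.002,0,0.0035,0
0,0,0,0'; python3 nudge.py '-0.002,0,0.0035,0
0,0,0,0'
```

```text
time: 20.92
position: [0.5119, 0.2248, 0.1953]
tool_rot: [-0.063, 0.998, -0.0, -0.0]
ft_force: [-0.5, -0.6, -1.2]
grip_width: 0.0218
grip_force: 14.0
time: 21.08
position: [0.5139, 0.2251, 0.1917]
tool_rot: [-0.063, 0.998, -0.0, -0.0]
ft_force: [-0.4, -0.2, -1.4]
grip_width: 0.0219
grip_force: 14.0
```

```bash
python3 nudge.py '-0.002,0,0.0035,0
0,0,0,0'; python3 nudge.py '-0.002,0,0.0035,0
0,0,0,0'
```

```text
time: 21.25
position: [0.5159, 0.2253, 0.1882]
tool_rot: [-0.063, 0.998, -0.0, -0.0]
ft_force: [-0.2, -0.3, -1.3]
grip_width: 0.0217
grip_force: 14.0
time: 21.42
position: [0.5179, 0.2256, 0.1847]
tool_rot: [-0.063, 0.998, -0.0, -0.0]
ft_force: [0.2, -0.2, -1.7]
grip_width: 0.0219
grip_force: 14.0
```

```bash
python3 nudge.py '-0.002,0,0.0035,0
0,0,0,0'; python3 nudge.py '-0.002,0,0.0035,0
0,0,0,0'
```

```text
time: 21.58
position: [0.5199, 0.2258, 0.1812]
tool_rot: [-0.063, 0.998, -0.0, -0.0]
ft_force: [0.2, 0.3, -2.4]
grip_width: 0.0221
grip_force: 14.0
time: 21.75
position: [0.5218, 0.2261, 0.1777]
tool_rot: [-0.063, 0.998, -0.0, -0.0]
ft_force: [-0.3, 0.5, -1.2]
grip_width: 0.0219
grip_force: 14.0
```

```bash
python3 nudge.py '-0.002,0,0.0035,0
0,0,0,0'; python3 nudge.py '-0.002,0,0.0035,0
0,0,0,0'
```

```text
time: 21.92
position: [0.5239, 0.2263, 0.1742]
tool_rot: [-0.062, 0.998, -0.0, -0.0]
ft_force: [-0.2, -0.0, -0.8]
grip_width: 0.0217
grip_force: 14.0
time: 22.08
position: [0.5258, 0.2266, 0.1707]
tool_rot: [-0.063, 0.998, -0.0, -0.0]
ft_force: [-0.4, 0.1, -1.1]
grip_width: 0.0218
grip_force: 14.0
```

```bash
python3 nudge.py '-0.002,0,0.0035,0
0,0,0,0'; python3 nudge.py '-0.002,0,0.0035,0
0,0,0,0'
```

```text
time: 22.25
position: [0.5278, 0.2268, 0.1672]
tool_rot: [-0.063, 0.998, -0.0, -0.0]
ft_force: [-0.4, 0.3, -1.4]
grip_width: 0.0216
grip_force: 14.0
time: 22.42
position: [0.5298, 0.2271, 0.1637]
tool_rot: [-0.063, 0.998, -0.0, -0.0]
ft_force: [0.3, 0.2, -2.0]
grip_width: 0.0217
grip_force: 14.0
```

```bash
python3 nudge.py '-0.002,0,0.0035,0
0,0,0,0'; python3 nudge.py '-0.002,0,0.0035,0
0,0,0,0'
python3 - <<'E'
from h import *; from rig import robot, eyes, sensors
o=sensors.get_obs();Rm=R.from_quat(o["tool_rot"]).as_matrix();g=o["position"]-Rm[:,2]*.0187
L=M-.048*Y;v=g-L;print(o["position"],"out-axis",v@AX,"perp",v-AX*(v@AX))
s=eyes.camera("scene");d=eyes.camera("side")
print("scene",yellow(s,235,140,110),"mouth",[proj(s,M+k*Y) for k in (.048,0,-.048)]);print("side",yellow(d,335,150,90,90),proj(d,L+AX*.005))
z=lambda im,x,y,w,h:cv2.resize(im[y:y+h,x:x+w],(400,300),interpolation=cv2.INTER_CUBIC)
cv2.imwrite("pics/c5.png",np.hstack([z(s["img"],240,140,100,75),z(d["img"],320,160,120,90)])[:,:,::-1])
E
```

```text
time: 22.58
position: [0.5318, 0.2273, 0.1602]
tool_rot: [-0.063, 0.998, -0.0, -0.0]
ft_force: [0.1, -0.1, -1.8]
grip_width: 0.0216
grip_force: 14.0
time: 22.75
position: [0.5337, 0.2276, 0.1567]
tool_rot: [-0.063, 0.998, -0.0, -0.0]
ft_force: [-0.0, 0.1, -1.7]
grip_width: 0.0221
grip_force: 14.0
[0.53374041 0.22755198 0.1567061 ] out-axis 0.06033179692985316 perp [-0.00223293 -0.00111885 -0.00134124]
scene [(array([303.5, 199.5]), array([12, 12, 73], dtype=int32))] mouth [array([275.8, 186.5]), array([288.8, 192.9]), array([302.5, 199.6])]
side [] [362.4 219.3]
```

```bash
python3 nudge.py '-0.002,0,0.0035,0
0,0,0,0'; python3 nudge.py '-0.002,0,0.0035,0
0,0,0,0'
```

```text
time: 23.02
position: [0.5358, 0.2279, 0.1534]
tool_rot: [-0.063, 0.998, 0.0, 0.0]
ft_force: [-0.1, 0.5, -1.8]
grip_width: 0.0218
grip_force: 14.0
time: 23.18
position: [0.5378, 0.2281, 0.1498]
tool_rot: [-0.063, 0.998, 0.0, -0.0]
ft_force: [0.9, -0.2, -2.0]
grip_width: 0.022
grip_force: 14.0
```

View pics/c5.png

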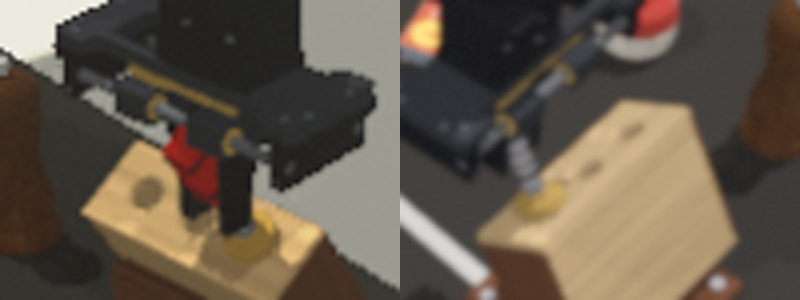

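The collar is flat on the face at the right mouth, scene (303,199), with the handle still well clear above it. That means this bore is already deeper than the left one. Keep going down.

```bash
python3 nudge.py '-0.002,0,0.0035,0
0,0,0,0'
```

```text
time: 23.35
position: [0.5397, 0.2284, 0.1462]
tool_rot: [-0.063, 0.998, -0.0, -0.0]
ft_force: [-0.2, 0.1, -2.1]
grip_width: 0.0218
grip_force: 14.0
```

```bash
python3 nudge.py '-0.002,0,0.0035,0
0,0,0,0'
```

```text
time: 23.52
position: [0.5417, 0.2286, 0.1427]
tool_rot: [-0.063, 0.998, -0.0, -0.0]
ft_force: [0.3, -0.8, -1.2]
grip_width: 0.0223
grip_force: 14.0
```

```bash
python3 nudge.py '-0.002,0,0.0035,0
0,0,0,0'
```

```text
time: 23.68
position: [0.5433, 0.2288, 0.1396]
tool_rot: [-0.063, 0.998, -0.0, -0.0]
ft_force: [-1.3, -1.4, 1.9]
grip_width: 0.0217
grip_force: 14.0
```

```bash
python3 nudge.py '-0.001,0,0.0017,0
0,0,0,0
0,0,0,0'
python3 - <<'E'
from h import *; from rig import robot, eyes, sensors
o=sensors.get_obs();Rm=R.from_quat(o["tool_rot"]).as_matrix();g=o["position"]-Rm[:,2]*.0187
L=M-.048*Y;v=g-L;print(o["position"],"out-axis",v@AX,"perp",v-AX*(v@AX))
s=eyes.camera("scene");print("scene",yellow(s,235,140,110))
b=red(s["img"],(250,120,100,90));print(b,[proj(s,L+AX*k) for k in (.04,.065,.09)])
E
```

```text
time: 23.93
position: [0.5433, 0.229, 0.1393]
tool_rot: [-0.063, 0.998, -0.0, -0.001]
ft_force: [-6.0, -0.3, 9.7]
grip_width: 0.0221
grip_force: 14.0
[0.54326853 0.22899357 0.13929977] out-axis 0.040426576138226866 perp [-0.00254448 -0.00089852 -0.00150968]
scene [(array([304.9, 201.5]), array([ 9, 10, 36], dtype=int32))]
(array([290.97, 185.85]), array([ 34,  56,  14,  20, 137], dtype=int32)) [array([296.6, 191.1]), array([292.8, 185.5]), array([288.8, 179.7])]
```

```bash
python3 nudge.py '-0.0005,0,0.0009,0
0,0,0,0
0,0,0,0
0,0,0,0'; python3 nudge.py '0,0,0,0
0,0,0,0
0,0,0,0
0,0,0,0
0,0,0,0
0,0,0,0' 0.06; python3 nudge.py '0,0,-0.01,0
0,0,-0.02,0
0,0,-0.03,0
0,0,-0.03,0
0,0,-0.03,0
0,0,-0.03,0
0,0,-0.03,0
0,0,0,0
0,0,0,0
0,0,0,0'
python3 - <<'E'
from h import *; from rig import robot, eyes, sensors
s=eyes.camera("scene");d=eyes.camera("side");w=eyes.camera("wrist")
L=M-.048*Y
print(yellow(s,235,140,110),"prev left seated 276.9,186.3; exp",proj(s,L+AX*.005)+[1.5,.8])
for c,b,n in((s,(250,120,100,90),"s"),(d,(310,130,80,90),"d")):
    r=red(c["img"],b);print(n,r,{k:proj(c,L+AX*k) for k in(.04,.065,.09)})
show("handle",tri(s,red(s["img"],(250,120,100,90))[0],d,red(d["img"],(310,130,80,90))[0]))
cv2.imwrite("pics/e.png",s["img"][:,:,::-1])
E
```

```text
time: 24.32
position: [0.543, 0.229, 0.1391]
tool_rot: [-0.063, 0.998, -0.0, -0.002]
ft_force: [-7.7, -1.5, 14.1]
grip_width: 0.0218
grip_force: 14.0
time: 24.82
position: [0.5451, 0.229, 0.1368]
tool_rot: [-0.063, 0.998, -0.0, -0.0]
ft_force: [-0.9, -0.0, 0.1]
grip_width: 0.0537
grip_force: 0.0
time: 25.65
position: [0.5444, 0.2289, 0.3171]
tool_rot: [-0.063, 0.998, -0.0, -0.0]
ft_force: [0.2, -0.1, -0.1]
grip_width: 0.0603
grip_force: 0.0
[(array([301.4, 202.1]), array([13, 13, 85], dtype=int32))] prev left seated 276.9,186.3; exp [303.3 199.3]
s (array([289.67, 189.18]), array([ 31,  60,  18,  19, 168], dtype=int32)) {0.04: array([296.6, 191.1]), 0.065: array([292.8, 185.5]), 0.09: array([288.8, 179.7])}
d (array([348.19, 196.31]), array([ 29,  55,  20,  24, 293], dtype=int32)) {0.04: array([357. , 206.5]), 0.065: array([353. , 197.2]), 0.09: array([349. , 187.7])}
handle [0.5217 0.2254 0.1765] gap 0.0005
```

```bash
python3 - <<'E'
from h import *; from rig import robot, eyes, sensors
s=eyes.camera("scene");d=eyes.camera("side")
k=cv2.cvtColor(d["img"],cv2.COLOR_RGB2HSV);x,y=335,195
for S in (125,140,155):
    m=(k[...,0]>17)&(k[...,0]<28)&(k[...,1]>S)&(k[...,2]>80)
    for b in blobs(m[y:y+50,x:x+50],15):
        q=b[0]+[x,y];p=tri(s,yellow(s,235,140,110)[0][0],d,q);v=p[0]-np.array([.5684,.2319,.1189]);v2=v@AX
        print(S,q,b[1],p,"axial",v2,"off",v-v2*AX,np.linalg.norm(v-v2*AX))
E
```

```text
125 [358.97 220.76] [17 21 14 10 75] (array([0.55772486, 0.22719991, 0.12285655]), np.float64(0.00033445448251749095)) axial 0.009010295174059733 off [-0.00620604 -0.00414596 -0.00384637] 0.008396335328866713
```

```bash
python3 -c "
from rig import robot, eyes, sensors
print(robot.hand_in())"
```

```text
the job is handed in; nothing more can be done
None
```

The right bore is the deepest, about 20 mm deeper than the left and 40 mm deeper than the middle (roughly 95, 75 and 55 mm, ±5 mm); the gauge was released standing in the right bore and the job is handed in, with no verdict returned.

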